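# Load a test bar into a dilatometer's V-trough, home against its hidden stop

### The job

Move the fired-clay test bar off the ledge into the V-trough beside it, so that it lies with a face flat on each flank, then push it along the fold under the dark hood until it is fully home against the sprung stop hidden inside. The stop's depth is not known: feel for it, press with about 10 N for half a second to bed it, but do not ram it (25 N is too much), then let go and leave the bar seated there. Leave the jar, tray and screwdriver alone.

Things in the scene. Friction and masses are not known exactly. Their poses are not given: they have to be found in the camera images.
- cradle: Fixed grey metal V-trough. Origin on the bench under the fold; +z up, +y along the fold, away from the dark hood, +x from the ledge across the trough. All points share its axes. In this frame, mm: fold (bottom of the 90-degree V) at x=0, z=20, y=-170 to +150; flanks rise at 45 degrees, the near one to the lip at x=-35, z=55, the far one to x=+48, z=68. Seated bar: centre at x=0, z=48.
- lip (a point): Point on the lip, where the near flank meets the flat ledge: cradle (-35, 20, 55) mm. The ledge, level with it, spans x=-120 to -35, y=-95 to +150. Bar on metal: friction 0.3 to 0.5, so a bar pushed squarely over the lip tips onto the near flank and normally slides down to the fold by itself.
- open_end (a point): Point on the fold at the trough's open end: cradle (0, 150, 20) mm. Here the V is free for pushing in from behind.
- fold_mouth (a point): Point on the fold in the plane of the dark hood's mouth: cradle (0, -80, 20) mm. The hood roofs the trough from here to y=-170: free width x=-58 to +58, roof underside z=105, top z=132. Behind it stands the dark column with orange panels, y=-310 to -170, x=-105 to +105, 210 tall.
- head: Back plate in the hood; origin on the fold line, cradle y=-166 mm, same axes. Carries the hidden stop: a 24 mm square rubber nose on the seated bar's axis, its face 21 to 61 mm ahead (+y) of this origin, different each time, not measured. It yields against a spring, 2.5 N per mm. Sliding the seated bar takes 1.5 to 5 N more; let go, the spring backs it up to 3 mm, where friction holds it, still touching.
- bar: Loose square bar of fired clay (buff), 40 x 40 x 140 mm, 0.38 to 0.61 kg; origin at its centre, y axis along its length. Starts lying flat on the ledge, roughly along the trough, wholly outside the hood: its centre 33 to 48 mm before the lip.
- jar: Amber glass jar with black lid, 60 mm across, 100 tall, standing beyond the cradle; origin under its base. To be left alone.
- tray: White open plastic tray, 100 x 130 x 40 mm, to the left of the work; origin under its base. To be left alone.
- driver: Screwdriver, 180 mm long, lying on the bench at the left; to be left alone.
Mind the look-alikes: they are no part of the job. Of the things like the bar, leave any that is pink or turquoise; of the rest the smaller one is meant.

How it is judged:
By the outcome, as a careful person would: the job done as asked, in the order asked, and still so for the second after the job is handed in, with the robot touching nothing.
It also fails if it takes over 54 s, if anything falls off the work surface, if the arm or the gripper's body presses on something with over 40 N, if the wrist force passes 120 N, or if a joint passes its speed limit or range.

### The arm

A 6-joint arm with a two-finger parallel gripper is mounted at the origin on the work surface. World frame = base frame: x ahead of the robot, y to its left, z up, the work surface at z = 0. Lengths are in m, angles in degrees, forces in N, time in s.
With the tool pointing down it reaches from about 0.375 to 0.9 m from the base axis. Payload 3.1 kg.
Tool frame: the origin (TCP) lies at the very end of the fingers, on their centre line; the grasp point (between the pads) lies 19 mm behind it (bot.hold_point_z is the z of the grasp point in the tool frame, in m); z points along the fingers, y is the line along which they close (so a half turn about z gives the same grasp; the last joint's range is limited). The gripper opens to 87 mm and grips with 3 to 60 N. Pads are 19 mm wide; open, the fingers measure 117 mm over their backs; the gripper's body (75 mm by 190 mm) begins 51 mm behind the grasp point.
Start: joints at [55.777, 30.224, 82.088, -0, 67.689, -10.227], TCP at [0.254, 0.571, 0.223] pointing down, gripper open.
Joint ranges: [-176.69, 176.69], [-43.24, 126.21], [12.49, 139.97], [-82, 262], [0, 151.66], [-163.58, 163.58]. Speed limits (degrees/s): [159.86, 159.86, 180, 180, 180, 180].

### API

Orientations are given as a 3x3 rotation matrix whose columns are the frame's x, y, z axes.
In Python, from rig import bot, capture, camera_model gives the robot as it stands.
- The arm moves only by the tool apply_moves, never from a script. Its argument "plan" is text: rows parted by semicolons, each of 6 numbers parted by spaces: the shift along the tool's x, y, z in units of 0.05 m (1.0 is 0.05 m), then the turn, a rotation vector about the tool's x, y, z in units of 360 degrees (1.0 is 360 degrees). In form: dx dy dz ax ay az; .... A call has 1 to 10 rows; each row shifts and turns the commanded pose from where the row before left it, along the tool's axes as they then stand; what a row does not reach is not made up. A row lasts 1/12 s, in which the tool goes at most 41.7 mm and 7.16 degrees, less where a joint would pass 70% of its speed; a pose out of reach is approached as far as the arm can. A call with a number of a shift or a turn outside -1 to 1 is refused whole. A call with a gripper value outside its range is refused whole. "gripper" is the gripper command: -1 is shut, 1 is fully open, values between are in proportion, set as the call begins (left out, the last holds). The fingers move at their own pace and stop on an object; the grip force is fixed at half the most. Time passes only in rows, so rows that do not move let the fingers close. It gives the time, the measured TCP pose, the force, the opening and the grip force at its end, in the units of the state.
- bot.read_state(): the state, without advancing time (a new reading comes with each control period).
- capture(name): name is "side" or "top"; returns the picture (400x640x3 uint8, red, green, blue); there is no depth.
- camera_model(name): a dict with "vertical_fov" (degrees; the focal length in pixels is half the picture's height over the tangent of half this angle, whatever the lens; pixels are square), "cx", "cy" (the principal point, pixels), "position" and "rotation" of the camera in the world. Camera axes: x right, y down, z forward; pixel columns grow to the right and rows downward; lengths in m; the calibration is good to about 2 mm. A picture is of the moment at which its call begins. camera_model takes no time and is no camera call.
- bot.hand_in(): hands the job in; it is judged then, once.
The state is a dict: "time_s": time; "joint_positions": joint angles; "qvel": joint speeds; "tau": joint torques, N m; "position": TCP position; "tcp_rot": TCP orientation; "force": force on the tool from outside, world axes, zero at the start; "moment": the same for the moment, N m; "opening": opening from 0.0 (shut) to 1.0 (fully open); "grasp_force": force on a finger pad.
Only numpy, scipy, OpenCV 4.12 (cv2) and the standard library are available. Lean on these libraries where they do the work, as an engineer would, in place of code of your own. Each camera call takes 0.05 s, during which the arm holds its last target. There are 200 camera calls.

## Working session

There is one attempt and no reset: what is moved stays moved. The work goes in short steps, Python scripts to look and compute and a tool call to move; the robot and the scene stay as the last step left them, time stands still between calls to the robot, and variables do not carry over. Pictures are saved under pics/ and viewed, at most 10 in all, crops included, and the job is handed in when it is done.

Besides the shell and the picture viewer there is one more tool, called after "Request:" as name(argument=value, ...) on one line, values as JSON. apply_moves: Moves the arm, as the interface text tells. Its arguments: {"type":"object","properties":{"plan":{"type":"string"},"gripper":{"type":"number"}},"required":["plan"]}

```bash
mkdir -p pics; ls; python3 - <<'E'
from rig import bot,capture,camera_model
import cv2
for n in("side","top"):
    cv2.imwrite(f"pics/{n}0.png",capture(n)[:,:,::-1]); print(n,camera_model(n))
s=bot.read_state();print({k:s[k] for k in("time_s","position","tcp_rot","force","opening")})
E
```

```text
pics
side {'vertical_fov': 55.1229988558396, 'cx': 314.7611476959717, 'cy': 201.26841925496706, 'position': array([ 0.46003066, -0.71275507,  0.72354261]), 'rotation': array([[ 0.99501285, -0.04069718,  0.0910668 ],
       [-0.09693197, -0.60987457,  0.78654765],
       [ 0.02352905, -0.7914523 , -0.6107779 ]])}
top {'vertical_fov': 48.73655711599551, 'cx': 317.57788051446386, 'cy': 195.30050335425796, 'position': array([0.34442   , 0.13761575, 1.05915687]), 'rotation': array([[-0.10081547, -0.97199664,  0.21227054],
       [-0.99490447,  0.09824656, -0.02264298],
       [ 0.00115405, -0.21347167, -0.97694857]])}
{'time_s': 0.1, 'position': array([0.25376249, 0.57044155, 0.22167105]), 'tcp_rot': array([[-9.13582505e-01,  4.06651978e-01, -1.08405010e-03],
       [ 4.06653288e-01,  9.13581126e-01, -1.62151275e-03],
       [ 3.30976341e-04, -1.92221822e-03, -9.99998098e-01]]), 'force': array([0.93677964, 0.12023359, 1.44614654]), 'opening': 0.9968271700867143}
```

View pics/side0.png

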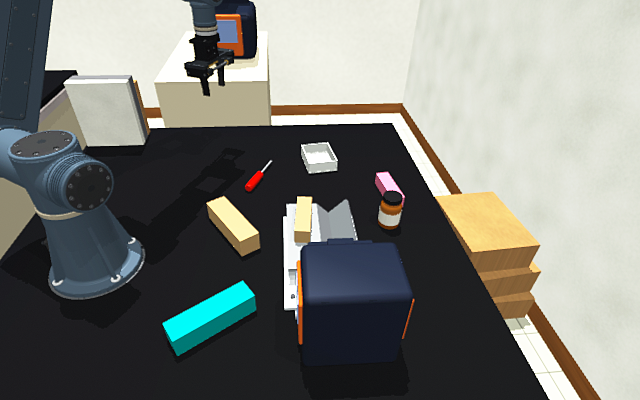

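View pics/top0.png

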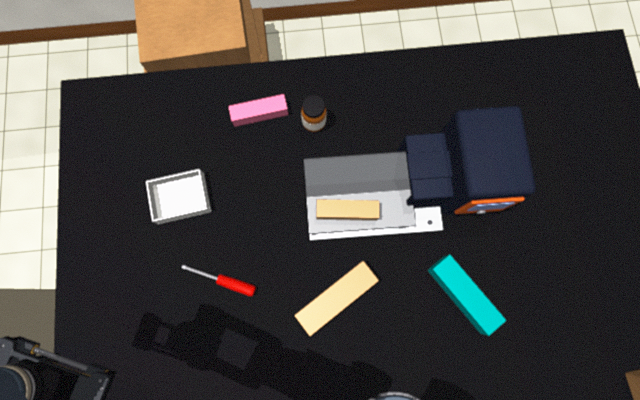

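Top view candidates for the bar:
- small buff bar on the ledge at (348,209)
- larger buff bar on the bench at (336,298)
- pink at (258,110)
- turquoise at (467,295)

By the description I choose the small one on the ledge, and I'll check it in a crop.

```bash
cat > h.py <<'E'
import numpy as np,cv2
from rig import bot,capture,camera_model
def ray(n,px):
    m=camera_model(n);f=200/np.tan(np.radians(m["vertical_fov"]/2))
    d=np.array([(px[0]-m["cx"])/f,(px[1]-m["cy"])/f,1.]);return np.array(m["position"]),np.array(m["rotation"])@d
def onz(n,px,z):
    p,d=ray(n,px);return p+d*(z-p[2])/d[2]
def proj(n,P):
    m=camera_model(n);f=200/np.tan(np.radians(m["vertical_fov"]/2))
    q=np.array(m["rotation"]).T@(np.array(P)-m["position"]);return q[:2]/q[2]*f+[m["cx"],m["cy"]]
E
python3 - <<'E'
from h import *
a=cv2.imread("pics/top0.png");c=a[130:250,290:460]
cv2.imwrite("pics/crop.png",cv2.resize(c,None,fx=4.6,fy=4.6,interpolation=cv2.INTER_CUBIC))
hsv=cv2.cvtColor(a,cv2.COLOR_BGR2HSV)
m=cv2.inRange(hsv,(10,60,120),(30,200,255));m[:190]=0;m[225:]=0
m[:,:300]=0;m[:,400:]=0
ct=max(cv2.findContours(m,0,2)[0],key=cv2.contourArea)
r=cv2.minAreaRect(ct);print(r);b=cv2.boxPoints(r)
for p in b:print(p,onz("top",p,.095).round(4))
E
```

```text
((347.61566162109375, 208.60031127929688), (63.08591079711914, 18.34941291809082), 1.123302698135376)
[315.8989  217.15488] [0.5051 0.1239 0.095 ]
[316.25864 198.80899] [0.5462 0.119  0.095 ]
[379.33243 200.04575] [ 0.5293 -0.0207  0.095 ]
[378.9727  218.39163] [ 0.4883 -0.0145  0.095 ]
```

View pics/crop.png

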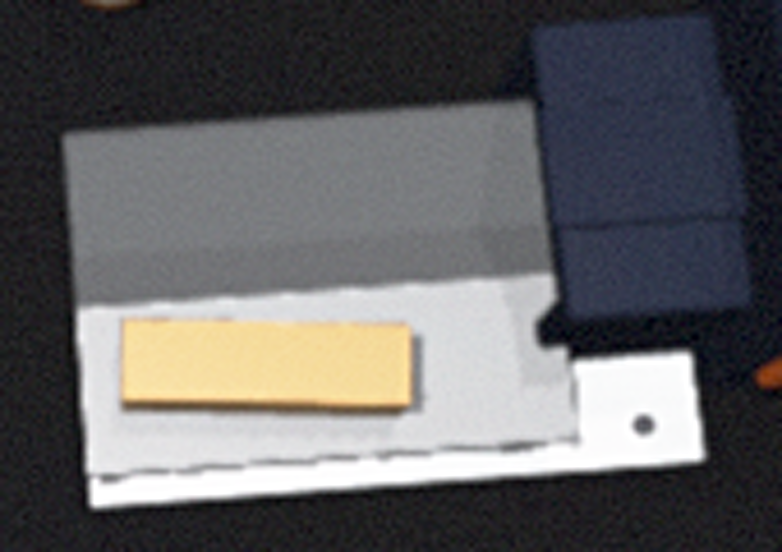

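The crop shows the buff bar on the light ledge, 40x140 mm. The lip line runs (307.4,196.3)–(409.6,189.8) px, the far edge (303.7,158.9)–(405.2,151.7), and the ledge's near edge (309.6,233)–(415,225.7). I'll now compute the frame.

```bash
python3 - <<'E'
from h import *
for nm,z,ps in(("lip",.055,((307.4,196.3),(409.6,189.8))),("far",.068,((303.7,158.9),(405.2,151.7))),("near",.055,((309.6,233),(415,225.7)))):
    A,B=[onz("top",p,z) for p in ps];d=A-B;print(nm,A.round(4),B.round(4),"yawdeg",np.degrees(np.arctan2(-d[0],d[1])))
L=[onz("top",p,.055) for p in((307.4,196.3),(409.6,189.8))]
# subpixel edge fit of lip (bright->grey)
g=cv2.cvtColor(cv2.imread("pics/top0.png"),6).astype(float);P=[]
for c in range(312,400,4):
    col=cv2.GaussianBlur(g,(3,1),0)[184:197 if c<0 else 199,c];k=np.argmax(np.diff(col));P.append((c,184+k+.5))
P=np.array(P);P=np.array(P);k,b=np.polyfit(P[:,0],P[:,1],1)
r=P[:,1]-k*P[:,0]-b;ok=abs(r)<1;k,b=np.polyfit(P[ok,0],P[ok,1],1);print(k,b,ok.sum(),"lip px",k*307.4+b,k*409.6+b)
A,B=[onz("top",(c,k*c+b),.055) for c in(307,409)];d=A-B;yaw=np.arctan2(-d[0],d[1]);print("yaw",np.degrees(yaw))
ux=np.array([np.cos(yaw),np.sin(yaw)]);uy=np.array([-np.sin(yaw),np.cos(yaw)])
# origin: lip at x=-35; open end y=150 from left edges
ys=[onz("top",p,z)[:2]@uy for p,z in(((307.4,196.3),.055),((303.7,158.9),.068),((309.6,233),.055))];print("y150 cand",ys)
xs=[A[:2]@ux+.035, onz("top",(303.7,158.9),.068)[:2]@ux-.048,onz("top",(309.6,233),.055)[:2]@ux+.12];print("x0 cand",xs)
O=ux*xs[0]+uy*(np.mean(ys)-.15);print("O",O)
for p in((315.9,217.2),(316.3,198.8),(379.3,200),(379,218.4)):
    q=onz("top",p,.095)[:2]-O;print("bar corner cradle mm",(1e3*q@ux).round(1),(1e3*q@uy).round(1))
E
```

```text
lip [0.5626 0.1381 0.055 ] [ 0.5541 -0.1007  0.055 ] yawdeg -2.04767174362469
far [0.6498 0.1382 0.068 ] [ 0.6434 -0.1007  0.068 ] yawdeg -1.534886121064528
near [0.4767 0.1414 0.055 ] [ 0.4691 -0.1008  0.055 ] yawdeg -1.7952669144056828
-0.07269904009034407 219.09909655561808 22 lip px 196.7514116318463 189.32156973461315
yaw -1.5175869772993313
y150 cand [np.float64(0.15299393749200615), np.float64(0.1553210058359567), np.float64(0.15394587858995362)]
x0 cand [np.float64(0.5926879618165879), np.float64(0.5978900610035973), np.float64(0.592791826452177)]
O [ 0.59258831 -0.01161112]
bar corner cradle mm -91.2 133.2
bar corner cradle mm -49.8 129.2
bar corner cradle mm -62.9 -10.7
bar corner cradle mm -104.2 -5.7
```

```bash
cat >> h.py <<'E'
from scipy.spatial.transform import Rotation as Ro
YAW=np.radians(-1.7);UX=np.array([np.cos(YAW),np.sin(YAW),0]);UY=np.array([-np.sin(YAW),np.cos(YAW),0]);UZ=np.array([0,0,1.])
O=np.array([.5935,-.0116,0])
C=np.c_[UX,UY,UZ]
def w(x,y,z): return O+C@np.array([x,y,z])/1e3
def c(P): return (C.T@(np.array(P)-O)*1e3).round(1)
RP=C@np.c_[[-1,0,0],[0,1,0],[0,0,-1]]          # tool y along fold
def go(P,R,p=None,r=None,v=.78,wmax=.0185):
    s=bot.read_state();p=np.array(s["position"]) if p is None else p;r=np.array(s["tcp_rot"]) if r is None else r
    rv=Ro.from_matrix(r.T@R).as_rotvec()/(2*np.pi);d=(P-p)/.05
    n=int(max(np.ceil(np.linalg.norm(d)/v),np.ceil(np.linalg.norm(rv)/wmax),1))
    st=Ro.from_rotvec(rv*2*np.pi/n);out=[];cur=Ro.from_matrix(r)
    for i in range(n):
        out.append(" ".join(f"{q:.3f}" for q in [*cur.inv().apply(d/n),*(rv/n)]));cur=cur*st
    print(n,"rows:","; ".join(out))
E
python3 - <<'E'
from h import *
A=w(-137,61,150);print(A);go(A,RP);go(w(-137,61,64),RP,A,RP)
print("jar lid",c(onz("top",(313,105),.1)),"big bar corner",c(onz("top",(370,265),.05)),c(onz("side",(221,200),.05)))
E
```

```text
[0.45836994 0.05343743 0.15      ]
15 rows: -0.530 -0.519 0.096 -0.000 -0.000 -0.004; -0.516 -0.532 0.096 -0.000 -0.000 -0.004; -0.502 -0.545 0.096 -0.000 -0.000 -0.004; -0.488 -0.558 0.096 -0.000 -0.000 -0.004; -0.473 -0.571 0.096 -0.000 -0.000 -0.004; -0.458 -0.583 0.096 -0.000 -0.000 -0.004; -0.443 -0.595 0.096 -0.000 -0.000 -0.004; -0.427 -0.606 0.096 -0.000 -0.000 -0.004; -0.411 -0.617 0.096 -0.000 -0.000 -0.004; -0.395 -0.627 0.096 -0.000 -0.000 -0.004; -0.379 -0.637 0.096 -0.000 -0.000 -0.004; -0.362 -0.647 0.096 -0.000 -0.000 -0.004; -0.345 -0.656 0.096 -0.000 -0.000 -0.004; -0.328 -0.665 0.096 -0.000 -0.000 -0.004; -0.311 -0.673 0.096 -0.000 -0.000 -0.004
3 rows: 0.000 0.000 0.573 0.000 0.000 0.000; 0.000 0.000 0.573 0.000 0.000 0.000; 0.000 0.000 0.573 0.000 0.000 0.000
jar lid [170.9 121.  100. ] big bar corner [-202.9   18.1   50. ] [-306.  181.   50.]
```

Request:
apply_moves(plan="-0.53 -0.52 0 0 0 -0.004; -0.516 -0.532 0 0 0 -0.004; -0.502 -0.545 0 0 0 -0.004; -0.488 -0.558 0 0 0 -0.004; -0.473 -0.571 0 0 0 -0.004; -0.458 -0.583 0 0 0 -0.004; -0.443 -0.595 0 0 0 -0.004; -0.427 -0.606 0 0 0 -0.004; -0.411 -0.617 0 0 0 -0.004; -0.395 -0.627 0 0 0 -0.004", gripper=1)

```text
time_s: 0.93
position: [0.3893, 0.2241, 0.2224]
tcp_rot: [[-0.986, 0.165, -0.0], [0.165, 0.986, -0.0], [0.0, -0.0, -1.0]]
force: [1.3, 1.0, 0.5]
opening: 0.997
grasp_force: 0.0
```

Request:
apply_moves(plan="-0.379 -0.637 0.25 0 0 -0.004; -0.362 -0.647 0.25 0 0 -0.004; -0.345 -0.656 0.25 0 0 -0.004; -0.328 -0.665 0.25 0 0 -0.004; -0.311 -0.673 0.25 0 0 -0.004; 0 0 0 0 0 0")

```text
time_s: 1.43
position: [0.4586, 0.0473, 0.1584]
tcp_rot: [[-0.999, 0.047, 0.001], [0.047, 0.999, -0.002], [-0.001, -0.002, -1.0]]
force: [0.3, 0.7, -0.1]
opening: 1.002
grasp_force: 0.0
```

```bash
python3 - <<'E'
from h import *
s=bot.read_state();print(c(s["position"]),s["time_s"],s["force"])
print((C.T@s["tcp_rot"]).round(3))
go(w(-137,61,64),RP)
E
```

```text
[-136.6   54.9  158.4] 1.4333 [ 0.31144059  0.66812882 -0.14959616]
[[-1.     0.017  0.001]
 [ 0.017  1.    -0.002]
 [-0.001 -0.002 -1.   ]]
3 rows: 0.004 0.042 0.629 -0.000 0.000 -0.001; 0.003 0.041 0.629 -0.000 0.000 -0.001; 0.003 0.041 0.629 -0.000 0.000 -0.001
```

Request:
apply_moves(plan="0 0.04 0.62 0 0 -0.001; 0 0.04 0.62 0 0 -0.001; 0 0.04 0.62 0 0 -0.001; 0 0 0 0 0 0; -0.15 0 0 0 0 0; -0.15 0 0 0 0 0; -0.1 0 0 0 0 0; 0 0 0 0 0 0")

```text
time_s: 2.1
position: [0.48, 0.0581, 0.0692]
tcp_rot: [[-1.0, 0.023, 0.008], [0.023, 1.0, -0.001], [-0.008, -0.001, -1.0]]
force: [0.5, 0.3, 0.6]
opening: 0.994
grasp_force: 0.0
```

```bash
python3 - <<'E'
from h import *
s=bot.read_state();print(c(s["position"]),s["time_s"],s["force"],(C.T@s["tcp_rot"])[:,1].round(3))
cv2.imwrite("pics/t1.png",cv2.resize(capture("top")[140:260,270:430,::-1],None,fx=4,fy=4,interpolation=2))
E
```

```text
[-115.5   66.3   69.2] 2.1 [0.47120677 0.25418587 0.5705866 ] [-0.007  1.    -0.001]
```

View pics/t1.png

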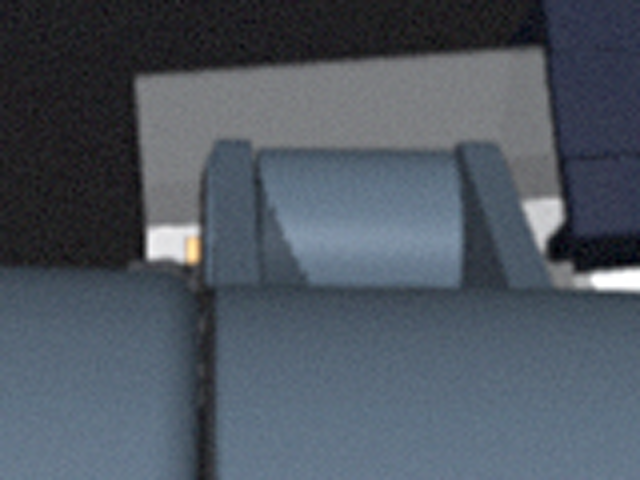

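The top view is blocked by the arm. The bar's end is still visible at crop (193,250) on the ledge, and there is no contact yet. Pushing slowly.

Request:
apply_moves(plan="-0.08 -0.03 0.06 0 0 0; -0.08 0 0 0 0 0; -0.08 0 0 0 0 0; -0.08 0 0 0 0 0; -0.08 0 0 0 0 0; -0.08 0 0 0 0 0; -0.08 0 0 0 0 0; -0.08 0 0 0 0 0; -0.08 0 0 0 0 0; -0.08 0 0 0 0 0")

```text
time_s: 2.98
position: [0.5163, 0.056, 0.064]
tcp_rot: [[-1.0, 0.023, -0.0], [0.023, 1.0, 0.0], [0.0, 0.0, -1.0]]
force: [-0.4, 0.5, -0.1]
opening: 1.004
grasp_force: 0.8
```

```bash
python3 - <<'E'
from h import *
s=bot.read_state();print(c(s["position"]),s["time_s"],s["force"],(C.T@s["tcp_rot"])[:,1].round(3))
cv2.imwrite("pics/s1.png",cv2.resize(capture("side")[170:260,240:400,::-1],None,fx=4,fy=4,interpolation=2))
E
```

```text
[-79.1  65.3  64. ] 2.9833 [-0.35841323  0.46144805 -0.05635652] [-0.007  1.     0.   ]
```

View pics/s1.png

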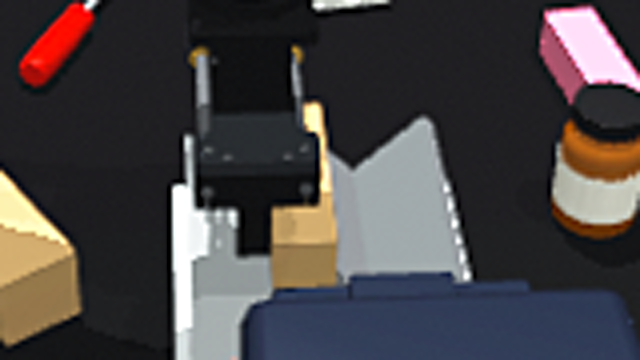

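The bar is squared against the fingers, with its front end at crop (305,255), and lies parallel to the lip. I'll keep pushing over the lip.

Request:
apply_moves(plan="-0.08 0 0 0 0 0; -0.08 0 0 0 0 0; -0.08 0 0 0 0 0; -0.08 0 0 0 0 0; -0.08 0 0 0 0 0; -0.08 0 0 0 0 0; -0.08 0 0 0 0 0; -0.05 0 0 0 0 0; 0 0 0 0 0 0; 0 0 0 0 0 0")

```text
time_s: 3.87
position: [0.5468, 0.0552, 0.064]
tcp_rot: [[-1.0, 0.023, 0.0], [0.023, 1.0, -0.0], [-0.0, -0.0, -1.0]]
force: [-0.7, -0.3, -0.2]
opening: 1.002
grasp_force: 0.0
```

```bash
python3 - <<'E'
from h import *
s=bot.read_state();print(c(s["position"]),s["time_s"],s["force"],(C.T@s["tcp_rot"])[:,1].round(3))
cv2.imwrite("pics/s2.png",cv2.resize(capture("side")[170:260,240:400,::-1],None,fx=4,fy=4,interpolation=2))
E
```

```text
[-48.7  65.4  64. ] 3.8667 [-0.65435248 -0.34755262 -0.15751721] [-0.007  1.    -0.   ]
```

View pics/s2.png

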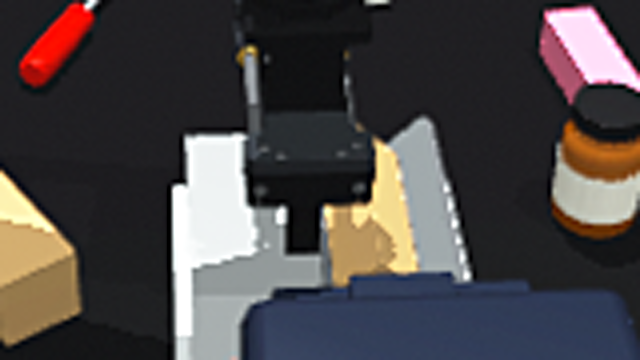

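The bar has tipped onto its corner and lies in the V, with its end at crop (360,245). Retreat, rise, shut the gripper and plan the push from behind.

Request:
apply_moves(plan="0.4 0 0 0 0 0; 0.4 0 -0.2 0 0 0; 0 0 -0.7 0 0 0; 0 0 -0.7 0 0 0; 0 0 -0.3 0 0 0; 0 0 0 0 0 0", gripper=-1)

```text
time_s: 4.42
position: [0.5089, 0.056, 0.1628]
tcp_rot: [[-1.0, 0.023, 0.008], [0.023, 1.0, -0.001], [-0.008, -0.001, -1.0]]
force: [0.7, -0.0, 0.4]
opening: 0.631
grasp_force: 0.0
```

```bash
cat >>h.py <<'E'
t=np.radians(10)
zt=np.array([0,-np.sin(t),-np.cos(t)])
xt=np.array([0,np.cos(t),-np.sin(t)])   # tool x along +fold
RB=C@np.c_[xt,np.cross(zt,xt),zt]
RB2=C@np.c_[-xt,-np.cross(zt,xt),zt]
E
python3 - <<'E'
from h import *
s=bot.read_state();print(c(s["position"]),s["time_s"],s["joint_positions"],s["opening"])
go(w(0,200,150),RB);go(w(0,200,150),RB2)
E
```

```text
[-86.6  65.1 162.8] 4.4167 [-6.24274467e+00  2.63728035e+01  1.02042674e+02  1.00661803e-03
  5.11050651e+01 -9.49394145e+01] 0.6311533334539478
14 rows: -0.125 0.192 0.019 0.002 -0.001 0.018; -0.102 0.205 0.018 0.002 -0.001 0.018; -0.079 0.215 0.017 0.002 -0.001 0.018; -0.054 0.223 0.015 0.002 -0.001 0.018; -0.028 0.228 0.013 0.002 -0.001 0.018; -0.003 0.229 0.011 0.002 -0.001 0.018; 0.023 0.228 0.009 0.002 -0.001 0.018; 0.049 0.224 0.006 0.002 -0.001 0.018; 0.074 0.218 0.003 0.002 -0.001 0.018; 0.098 0.208 0.000 0.002 -0.001 0.018; 0.120 0.196 -0.003 0.002 -0.001 0.018; 0.141 0.181 -0.006 0.002 -0.001 0.018; 0.161 0.164 -0.009 0.002 -0.001 0.018; 0.178 0.145 -0.012 0.002 -0.001 0.018
14 rows: -0.125 0.192 0.019 0.001 0.002 -0.018; -0.146 0.177 0.016 0.001 0.002 -0.018; -0.165 0.160 0.013 0.001 0.002 -0.018; -0.181 0.141 0.010 0.001 0.002 -0.018; -0.196 0.120 0.007 0.001 0.002 -0.018; -0.208 0.097 0.004 0.001 0.002 -0.018; -0.218 0.073 0.001 0.001 0.002 -0.018; -0.225 0.049 -0.002 0.001 0.002 -0.018; -0.229 0.023 -0.005 0.001 0.002 -0.018; -0.230 -0.002 -0.007 0.001 0.002 -0.018; -0.228 -0.028 -0.010 0.001 0.002 -0.018; -0.223 -0.053 -0.012 0.001 0.002 -0.018; -0.216 -0.078 -0.013 0.001 0.002 -0.018; -0.206 -0.101 -0.015 0.001 0.002 -0.018
```

Request:
apply_moves(plan="-0.125 0.192 0.019 0.0018 -0.0014 0.018; -0.102 0.205 0.018 0.0018 -0.0014 0.018; -0.079 0.215 0.017 0.0018 -0.0014 0.018; -0.054 0.223 0.015 0.0018 -0.0014 0.018; -0.028 0.228 0.013 0.0018 -0.0014 0.018; -0.003 0.229 0.011 0.0018 -0.0014 0.018; 0.023 0.228 0.009 0.0018 -0.0014 0.018; 0.049 0.224 0.006 0.0018 -0.0014 0.018; 0.074 0.218 0.003 0.0018 -0.0014 0.018; 0.098 0.208 0 0.0018 -0.0014 0.018")

```text
time_s: 5.25
position: [0.5705, 0.1508, 0.1473]
tcp_rot: [[-0.398, 0.917, 0.007], [0.909, 0.395, -0.136], [-0.127, -0.048, -0.991]]
force: [0.3, -0.1, -0.2]
opening: 0.009
grasp_force: 0.0
```

Request:
apply_moves(plan="0.12 0.196 0 0.0018 -0.0014 0.018; 0.141 0.181 0 0.0018 -0.0014 0.018; 0.161 0.164 0 0.0018 -0.0014 0.018; 0.178 0.145 0 0.0018 -0.0014 0.018; 0 0 0 0 0 0")

```text
time_s: 5.67
position: [0.5982, 0.1893, 0.1412]
tcp_rot: [[0.038, 0.999, -0.028], [0.983, -0.042, -0.177], [-0.178, -0.021, -0.984]]
force: [0.6, 0.4, 1.4]
opening: 0.007
grasp_force: 0.0
```

```bash
python3 - <<'E'
from h import *
s=bot.read_state();print(c(s["position"]),s["time_s"],s["opening"],s["joint_positions"].round(1))
print((C.T@s["tcp_rot"]).round(3))
go(w(0,175,80),RB)
a=capture("top")[:,:,::-1]
cv2.imwrite("pics/t2.png",cv2.resize(a[130:250,270:430],None,fx=4,fy=4,interpolation=2))
E
```

```text
[ -1.2 200.9 141.2] 5.6667 0.006879824275743107 [ 12.1  38.1  82.  -10.7  64.   19.4]
[[ 0.009  1.    -0.023]
 [ 0.984 -0.013 -0.177]
 [-0.178 -0.021 -0.984]]
2 rows: -0.147 0.028 0.647 -0.002 0.000 -0.001; -0.148 0.020 0.647 -0.002 0.000 -0.001
```

View pics/t2.png

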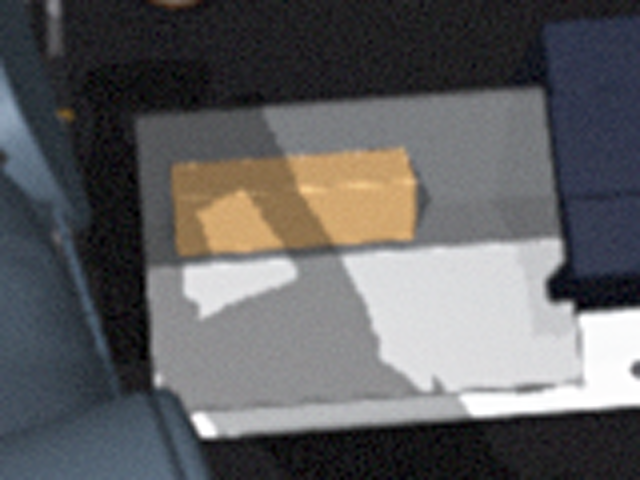

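The bar lies in the V on its corner, with its ridge visible from crop (173,192) to (412,180), i.e. px (313.3,178)–(373,175). I'll check this against x=0 and z=76.

```bash
python3 - <<'E'
from h import *
for p in((313.3,178),(373,175)):print(c(onz("top",p,.0763)))
go(w(0,158,90),RB);go(w(0,158,43),RB,w(0,158,90),RB)
E
```

```text
[  2.  132.2  76.3]
[-0.6 -5.3 76.3]
2 rows: -0.320 0.038 0.579 -0.002 0.000 -0.000; -0.321 0.030 0.579 -0.002 0.000 -0.000
2 rows: 0.082 0.000 0.463 0.000 0.000 0.000; 0.082 0.000 0.463 0.000 0.000 0.000
```

Request:
apply_moves(plan="-0.3 0.04 0.58 -0.002 0 0; -0.3 0.03 0.58 -0.002 0 0; 0.08 0 0.4 0 0 0; 0.08 0 0.4 0 0 0; 0 0 0 0 0 0; 0 0 0 0 0 0")

```text
time_s: 6.22
position: [0.597, 0.1475, 0.0494]
tcp_rot: [[0.036, 0.999, -0.007], [0.983, -0.036, -0.179], [-0.179, -0.001, -0.984]]
force: [0.1, 0.4, 0.2]
opening: 0.007
grasp_force: 0.0
```

```bash
python3 - <<'E'
from h import *
s=bot.read_state();print(c(s["position"]),s["time_s"],s["force"],(C.T@s["tcp_rot"]).round(3))
go(w(0,150,43),RB)
# tool-axis row for 5mm along -fold
print("5mm -y:",(s["tcp_rot"].T@(-UY*.1)).round(4))
E
```

```text
[ -1.2 159.1  49.4] 6.2167 [0.08437424 0.4135225  0.20229071] [[ 0.006  1.    -0.002]
 [ 0.984 -0.007 -0.179]
 [-0.179 -0.001 -0.984]]
1 rows: -0.157 0.025 0.158 -0.000 0.001 -0.001
5mm -y: [-0.0984  0.0007  0.0179]
```

Request:
apply_moves(plan="-0.15 0.02 0.13 0 0 0; -0.1 0 0.018 0 0 0; -0.1 0 0.018 0 0 0; -0.1 0 0.018 0 0 0; -0.1 0 0.018 0 0 0; -0.1 0 0.018 0 0 0")

```text
time_s: 6.72
position: [0.5994, 0.1144, 0.0463]
tcp_rot: [[0.038, 0.999, -0.001], [0.983, -0.038, -0.177], [-0.177, 0.006, -0.984]]
force: [0.7, 2.0, 1.0]
opening: 0.002
grasp_force: 1.4
```

```bash
python3 - <<'E'
from h import *
s=bot.read_state();print(c(s["position"]),s["time_s"],s["force"],s["moment"])
E
```

```text
[  2.2 126.1  46.3] 6.7167 [0.70747778 2.0095941  1.02429339] [ 0.49036448 -0.05962774  0.0961393 ]
```

Request:
apply_moves(plan="-0.1 -0.02 0.018 0 0 0; -0.1 0 0.018 0 0 0; -0.1 0 0.018 0 0 0; -0.1 0 0.018 0 0 0; -0.1 0 0.018 0 0 0; -0.1 0 0.018 0 0 0; -0.1 0 0.018 0 0 0; -0.1 0 0.018 0 0 0; -0.1 0 0.018 0 0 0; -0.1 0 0.018 0 0 0")

```text
time_s: 7.55
position: [0.5957, 0.0632, 0.0455]
tcp_rot: [[0.038, 0.999, -0.003], [0.983, -0.038, -0.178], [-0.178, 0.004, -0.984]]
force: [1.6, 3.3, 0.5]
opening: 0.004
grasp_force: 1.1
```

Request:
apply_moves(plan="-0.06 0 0.011 0 0 0; -0.06 0 0.011 0 0 0; -0.06 0 0.011 0 0 0; 0 0 0 0 0 0")

```text
time_s: 7.88
position: [0.595, 0.0539, 0.0455]
tcp_rot: [[0.038, 0.999, -0.004], [0.983, -0.038, -0.179], [-0.179, 0.003, -0.984]]
force: [0.2, 0.7, -0.2]
opening: 0.003
grasp_force: 0.2
```

```bash
python3 - <<'E'
from h import *
s=bot.read_state();print(c(s["position"]),s["time_s"],s["force"],s["moment"],(C.T@s["tcp_rot"])[:,0].round(3))
E
```

```text
[-0.5 65.5 45.5] 7.8833 [ 0.16850854  0.73105835 -0.21003641] [0.10036361 0.0129678  0.02077665] [ 0.009  0.984 -0.179]
```

Request:
apply_moves(plan="-0.06 0 0.011 0 0 0; -0.06 0 0.011 0 0 0; -0.06 0 0.011 0 0 0; -0.03 0 0.005 0 0 0; -0.03 0 0.005 0 0 0")

```text
time_s: 8.3
position: [0.5947, 0.0422, 0.0455]
tcp_rot: [[0.038, 0.999, -0.003], [0.983, -0.038, -0.178], [-0.178, 0.003, -0.984]]
force: [-0.1, 2.1, 0.7]
opening: 0.009
grasp_force: 1.1
```

Request:
apply_moves(plan="-0.03 0 0.005 0 0 0; -0.03 0 0.005 0 0 0; -0.03 0 0.005 0 0 0")

```text
time_s: 8.55
position: [0.5945, 0.0377, 0.0455]
tcp_rot: [[0.038, 0.999, -0.003], [0.983, -0.038, -0.178], [-0.178, 0.003, -0.984]]
force: [-0.4, 1.6, -0.3]
opening: 0.009
grasp_force: 0.9
```

Request:
apply_moves(plan="-0.03 0 0.005 0 0 0; -0.03 0 0.005 0 0 0; -0.03 0 0.005 0 0 0")

```text
time_s: 8.8
position: [0.5945, 0.0331, 0.0456]
tcp_rot: [[0.038, 0.999, -0.003], [0.983, -0.038, -0.178], [-0.178, 0.004, -0.984]]
force: [0.7, 2.5, -1.0]
opening: 0.007
grasp_force: 0.8
```

Request:
apply_moves(plan="-0.03 0 0.005 0 0 0; -0.03 0 0.005 0 0 0; -0.03 0 0.005 0 0 0")

```text
time_s: 9.05
position: [0.5943, 0.0286, 0.0457]
tcp_rot: [[0.038, 0.999, -0.003], [0.983, -0.038, -0.178], [-0.178, 0.004, -0.984]]
force: [-0.2, 1.0, -0.4]
opening: 0.007
grasp_force: 0.8
```

Request:
apply_moves(plan="-0.03 0 0.005 0 0 0; -0.03 0 0.005 0 0 0; -0.03 0 0.005 0 0 0")

```text
time_s: 9.3
position: [0.5942, 0.024, 0.0458]
tcp_rot: [[0.038, 0.999, -0.003], [0.983, -0.038, -0.178], [-0.178, 0.004, -0.984]]
force: [-0.5, 1.9, -1.4]
opening: 0.003
grasp_force: 0.8
```

Request:
apply_moves(plan="-0.03 0 0.005 0 0 0; -0.03 0 0.005 0 0 0; -0.03 0 0.005 0 0 0; -0.03 0 0.005 0 0 0")

```text
time_s: 9.63
position: [0.594, 0.018, 0.0459]
tcp_rot: [[0.038, 0.999, -0.003], [0.983, -0.038, -0.178], [-0.178, 0.004, -0.984]]
force: [-0.0, 1.4, -0.6]
opening: 0.007
grasp_force: 0.8
```

Request:
apply_moves(plan="-0.03 0 0.005 0 0 0; -0.03 0 0.005 0 0 0; -0.03 0 0.005 0 0 0; -0.03 0 0.005 0 0 0")

```text
time_s: 9.97
position: [0.5939, 0.0137, 0.0459]
tcp_rot: [[0.039, 0.999, -0.002], [0.984, -0.039, -0.175], [-0.175, 0.005, -0.985]]
force: [0.5, 9.7, -0.3]
opening: 0.004
grasp_force: 4.9
```

Contact is felt: the force jumped to 9.7 N. I'll press slightly more and hold.

Request:
apply_moves(plan="-0.015 0 0.003 0 0 0; 0 0 0 0 0 0; 0 0 0 0 0 0")

```text
time_s: 10.22
position: [0.5939, 0.0135, 0.0459]
tcp_rot: [[0.039, 0.999, -0.002], [0.984, -0.039, -0.175], [-0.175, 0.005, -0.985]]
force: [0.6, 9.1, 0.4]
opening: 0.004
grasp_force: 4.7
```

Request:
apply_moves(plan="-0.03 0 0.005 0 0 0; 0 0 0 0 0 0; 0 0 0 0 0 0")

```text
time_s: 10.47
position: [0.5939, 0.0126, 0.0459]
tcp_rot: [[0.039, 0.999, -0.001], [0.984, -0.039, -0.174], [-0.174, 0.006, -0.985]]
force: [-0.2, 11.2, 0.1]
opening: 0.001
grasp_force: 5.7
```

Around 11.2 N at the wrist. Holding 0.7 s.

Request:
apply_moves(plan="-0.008 0 0.001 0 0 0; 0 0 0 0 0 0; 0 0 0 0 0 0; 0 0 0 0 0 0; 0 0 0 0 0 0; 0 0 0 0 0 0; 0 0 0 0 0 0; 0 0 0 0 0 0; 0 0 0 0 0 0")

```text
time_s: 11.22
position: [0.5939, 0.0125, 0.0459]
tcp_rot: [[0.039, 0.999, -0.001], [0.984, -0.039, -0.174], [-0.174, 0.006, -0.985]]
force: [-0.1, 11.9, 0.2]
opening: 0.003
grasp_force: 6.0
```

Request:
apply_moves(plan="0.02 0 -0.004 0 0 0; 0.02 0 -0.004 0 0 0; 0.02 0 -0.004 0 0 0; 0.03 0 -0.005 0 0 0; 0.05 0 -0.009 0 0 0; 0.1 0 -0.018 0 0 0; 0.3 0 -0.054 0 0 0; 0.6 0 -0.1 0 0 0; 0.6 0 -0.1 0 0 0; 0 0 0 0 0 0")

```text
time_s: 12.05
position: [0.5976, 0.1016, 0.0455]
tcp_rot: [[0.034, 0.999, -0.0], [0.984, -0.034, -0.177], [-0.177, 0.006, -0.984]]
force: [0.8, -0.9, 0.5]
opening: 0.005
grasp_force: 0.0
```

Request:
apply_moves(plan="0.1 0 -0.7 0 0 0; 0.1 0 -0.7 0 0 0; 0.1 0 -0.4 0 0 0; 0.3 0 0 0 0 0; 0.3 0 0 0 0 0; 0 0 0 0 0 0")

```text
time_s: 12.55
position: [0.5982, 0.1598, 0.1248]
tcp_rot: [[0.036, 0.999, -0.004], [0.983, -0.036, -0.178], [-0.178, 0.003, -0.984]]
force: [0.4, -0.6, -1.3]
opening: 0.004
grasp_force: 0.0
```

```bash
python3 - <<'E'
from h import *
s=bot.read_state();print(c(s["position"]),s["time_s"],s["force"])
a=capture("top")[:,:,::-1]
cv2.imwrite("pics/t3.png",cv2.resize(a[80:260,270:470],None,fx=3.3,fy=3.3,interpolation=2))
E
```

```text
[ -0.4 171.5 124.8] 12.55 [ 0.40049659 -0.62370561 -1.28945715]
```

View pics/t3.png

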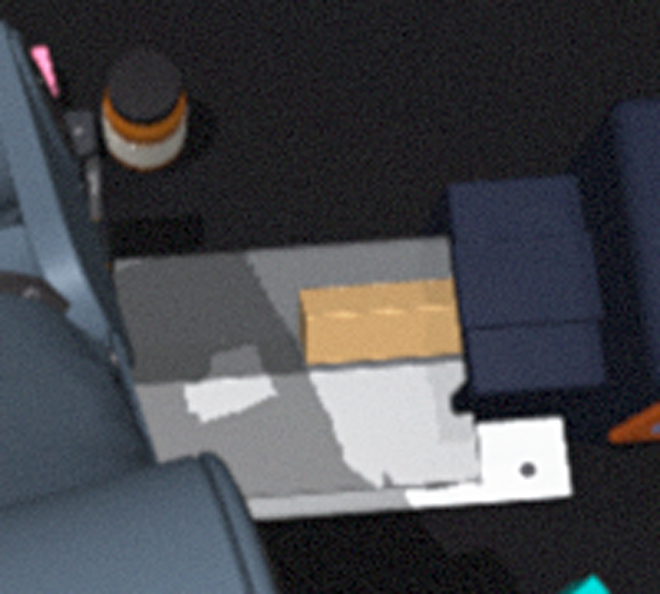

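The bar sits in the V under the hood, its rear end at crop (303,318), roughly y≈18 mm. That puts the stop face about 45 mm ahead of the head, within the 21–61 mm range. The arm is clear.

```bash
python3 -c "
from rig import bot
print(bot.hand_in())"
```

```text
the job is handed in; nothing more can be done
None
```

The clay bar is seated in the V-trough under the hood against the sprung stop, pressed at about 11–12 N at the wrist for over 0.5 s and then released; handed in at about 12.6 s with the arm clear, with no verdict shown.

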